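Index the knob-drilling sled and show the finished cupboard knob to the camera

TASK

We are drilling wooden knobs for the kitchen cupboards: first slide the plywood sled along the worktop until the plain tapered blank (in the nest farther from the grip block) sits centred straight below the drill bit and rests there, with both pieces still in their nests. Then pick the finished waisted knob out of the other nest and hold it up in the air 15 cm in front of the telephone's lens, centred on the lens axis, with the knob's small foot facing squarely into the lens, and finish while still holding it there, motionless. The blank must stay under the bit, the drill stand and the telephone must not be touched, and the other things on the worktop stay where they are.

Things in the scene. Friction and masses are not known exactly. Their poses are not given: they have to be found in the camera images.
- sled: Loose plywood sled lying on the worktop, 75 mm (x) x 260 mm (y) x 12 mm thick, 0.5 kg, slides freely in any direction. Origin: centre of its underside; y runs along its length from the blank's nest (at y = -95 mm) over the grip block (y = +30 mm) to the knob's nest (y = +100 mm). Nests are round pockets 5 mm deep with their floor 7 mm above the underside, about 1 mm play.
- sled_grip (a point): Point in the grip block of the sled, 40 mm above the worktop. The block is wood, 16 mm wide (sled x), 36 mm long (sled y), 34 mm tall, glued on, its top 45 mm above the worktop; pinch it across its 16 mm to slide the sled. Axes as the sled.
- blank_nest (a point): Centre of the floor of the blank's nest (axes as the sled); a seated blank has its origin here.
- knob_nest (a point): Centre of the floor of the knob's nest (axes as the sled); a seated knob has its origin here.
- blank: Plain tapered wooden blank, no waist, 37 mm across at the top, 33 mm at the foot, 36 mm tall, loose in its nest at the end of the sled far from the knob (foot 5 mm below the sled's top). Origin: centre of its underside, z up its axis.
- knob: Finished waisted wooden cupboard knob, 31 mm tall, 34 mm across its round head (widest 24 mm above the foot), foot 27 mm across, about 20 g, standing loose on its foot in its nest at the other end of the sled. Its head stands 26 mm above the sled's top. Origin: centre of the foot's underside, z points from the foot up through the head.
- drill_stand: Fixed small drill stand. Origin on the worktop straight below the bit; x points back from the bit to the column, 160 mm behind. Base plate 110 x 170 x 14 mm centred under the column, so the worktop below the bit is bare to 105 mm behind it. Chuck (28 mm across) from 109 mm up, motor 60 mm across from 165 to 315 mm above the worktop.
- bit_tip (a point): Tip of the fixed drill bit, pointing down, 64 mm above the worktop; the blank's top passes 21 mm below it.
- phone_stand: Fixed aluminium cradle on the left of the worktop, base 130 x 90 x 8 mm, carrying the telephone (148 x 72 x 8 mm), which leans back, screen toward the robot and up; the whole is about 130 mm high. Origin: centre of the base's underside; its -x points to the side the screen faces.
- lens (a point): Front of the small round lens at the middle of the telephone's upper edge. Its z axis is the lens axis, pointing out of the screen, 40 degrees from vertical, leaning toward the stand's -x; y is level, x runs up the screen.
- egg_cup: Bystander: turned wooden egg cup, 45 mm wide, 56 mm tall. Origin: centre of its underside.
- tape: Bystander: roll of masking tape lying flat, 98 mm across, 25 mm high. Origin: centre of its underside.
- pen: Bystander: ballpoint pen lying along its y, 145 x 11 x 9 mm. Origin: centre of its underside.
- shaker: Bystander: salt shaker, 44 mm wide, 90 mm tall. Origin: centre of its underside.
- mill: Bystander: dark wooden pepper mill, 58 mm wide, 160 mm tall. Origin: centre of its underside.

How it is judged:
On the way:
1. the sled has been slid so that the blank, seated in its nest, is at rest straight below the bit, while the finished knob still stands in its own nest (horizontal distance between blank and bit_tip below 0.006 m and distance between blank and blank_nest below 0.008 m and angle between blank's own z axis and vertical below 0.15 rad and linear speed of each of sled, blank below 0.01 m/s and distance between knob and knob_nest below 0.008 m), for 0.4 s.
At the end, for the whole second after the job is handed in: Knob held still in the fingers, over 150 mm up: foot 120-180 mm out along the lens axis, within 25 mm of the axis in x and y, knob axis within 0.25 rad of it, foot toward the lens, off the sled. Blank upright in its nest on the resting sled, centre within 6 mm of below the bit tip (horizontal distance between blank and bit_tip below 0.006 m and distance between blank and blank_nest below 0.008 m and angle between blank's own z axis and vertical below 0.15 rad and linear speed of sled below 0.01 m/s and x of knob in the frame of lens between -0.025 and 0.025 m and y of knob in the frame of lens between -0.025 and 0.025 m and z of knob in the frame of lens between 0.12 and 0.18 m and angle between the z axis of knob and the z axis of lens, either way round below 0.25 rad and z of lens in the frame of knob below -0.08 m and height (world z) of knob above 0.15 m and contact force between knob and the fingers above 1 N and linear speed of knob below 0.02 m/s and angular speed of knob below 0.2 rad/s and not (contact force between knob and sled above 0.01 N)); the arm keeps its last pose, push and grip.
It fails at once if the drill stand or its bit is touched (over 2 N) (contact force between drill_stand and anything else above 2 N).
It fails at once if the telephone or its cradle is touched (over 2 N) (contact force between phone_stand and anything else above 2 N).
It fails at once if a bystander (egg cup, tape, pen, shaker or mill) is shifted more than 30 mm (distance of any of egg_cup, tape, pen, shaker, mill from where it was at the start of the episode above 0.03 m).
It also fails if it takes over 48 s, if anything falls off the work surface, if the arm or the gripper's body presses on something with over 40 N, if the wrist force passes 120 N, or if a joint passes its speed limit or range.

ROBOT

A 6-joint arm with a two-finger parallel gripper is mounted at the origin on a cart in front of the work surface, level with it; the furniture and walls round the work are solid. World frame = base frame: x ahead of the robot, y to its left, z up, the work surface at z = 0. Lengths are in m, angles in rad, forces in N, time in s.
With the tool pointing down it reaches from about 0.35 to 0.975 m from the base axis. Payload 4.9 kg.
Tool frame: the origin (TCP) lies on the centre line of the jaws, within the pads' length; the fingertips stand 25 mm ahead of it and the grasp point (between the pads) lies 6 mm ahead of it; z points along the fingers, y is the line along which they close (so a half turn about z gives the same grasp; the last joint's range is limited). The gripper opens to 85 mm and grips with 20 to 120 N. Pads are 22 mm wide; open, the fingers measure 114 mm over their backs; the gripper's body (76 mm by 85 mm) begins 54 mm behind the grasp point. The pads swing forward as they close: fully open they stand 13 mm farther back than shut.
Start: joints at [1.084, 0.053, 1.613, -0, 1.476, -0.119], TCP at [0.225, 0.583, 0.256] pointing down, gripper open.
Joint ranges: [-3.01, 3.01], [-1.01, 2.22], [0.06, 2.58], [-1.02, 4.17], [0.09, 2.62], [-3.14, 3.14]. Speed limits (rad/s): [2.57, 2.57, 3.14, 3.14, 3.14, 3.14].

INTERFACE

Orientations are given as a unit quaternion [w, x, y, z].
In Python, from plant import state, grab_frame, get_calibration, job gives the robot as it stands. The module is installed in compiled form; this text tells all that it offers.
- The arm moves only by the tool move_arm, never from a script. Its argument "targets" is a list that holds one entry, the list of rows, each a list of 5 numbers: the opening in per cent of the stroke, from 0 (shut) to 100 (fully open), then the shift along the tool's x, y, z as a fraction of full scale, then the turn about the tool's z as a fraction of full scale. A call has 1 to 5 rows; each row shifts and turns the commanded pose from where the row before left it, along the tool's axes as they then stand; what a row does not reach is not made up. Full scale, the value 1, is 0.6 m for a shift and 6 degrees for a turn. A row lasts 1/12 s, in which the tool goes at most 41.7 mm and 7.16 degrees, less where a joint would pass 70% of its speed; a pose out of reach is approached as far as the arm can. A call with a number of a shift or a turn outside -1 to 1 is refused whole. A call with a gripper value outside its range is refused whole. The fingers move at their own pace and stop on an object; the grip force is fixed at half the most. Time passes only in rows, so rows that do not move let the fingers close. It gives the time, the measured TCP pose, the force, the opening and the grip force at its end, in the units of the state.
- state(): the state, without advancing time (a new reading comes with each control period).
- grab_frame(name): name is "scene" or "top"; returns the picture (420x560x3 uint8, red, green, blue); there is no depth.
- get_calibration(name): a dict with "vertical_fov" (degrees; the focal length in pixels is half the picture's height over the tangent of half this angle, whatever the lens; pixels are square), "cx", "cy" (the principal point, pixels), "dist_coeffs" ([k1, k2, p1, p2, k3] as OpenCV has them; the pictures are not rectified), "R" (3x3) and "t" (3): a world point X has camera coordinates R X + t. Camera axes: x right, y down, z forward; pixel columns grow to the right and rows downward; lengths in m; the calibration is good to about 2 mm. A picture is of the moment at which its call begins. get_calibration takes no time and is no camera call.
- job.job_done(): hands the job in; it is judged then, once.
The state is a dict: "time": time; "joint_pos": joint angles; "joint_vel": joint speeds; "joint_efforts": joint torques, N m; "tool_pos": TCP position; "tool_rot": TCP orientation; "contact_force": force on the tool from outside, world axes, zero at the start; "ft_torque": the same for the moment, N m; "gripper_width": opening from 0.0 (shut) to 1.0 (fully open); "grasp_force": force on a finger pad.
Only numpy, scipy, OpenCV 4.12 (cv2) and the standard library are available. Lean on these libraries where they do the work, as an engineer would, in place of code of your own. Each camera call takes 0.05 s, during which the arm holds its last target. There are 200 camera calls.

## Working session

There is one attempt and no reset: what is moved stays moved. The work goes in short steps, Python scripts to look and compute and a tool call to move; the robot and the scene stay as the last step left them, time stands still between calls to the robot, and variables do not carry over. Pictures are saved under pics/ and viewed, at most 10 in all, crops included, and the job is handed in when it is done.

Besides the shell and the picture viewer there is one more tool, called by a JSON object that holds its "fn" and its "kwargs". move_arm: Moves the arm, as the interface text tells. Shift numbers are shares of 0.6 m and turn numbers shares of 6 degrees, none past 1 either way. Its arguments: {"type":"object","properties":{"targets":{"type":"array"}},"required":["targets"]}

```bash
mkdir -p pics; cat > h.py <<'E'
import numpy as np, cv2
from plant import state, grab_frame, get_calibration, job
def K(n):
    c=get_calibration(n); f=210/np.tan(np.radians(c["vertical_fov"])/2)
    return np.array([[f,0,c["cx"]],[0,f,c["cy"]],[0,0,1.]]),np.array(c["dist_coeffs"],float),np.array(c["R"]),np.array(c["t"])
def ray(n,uv):
    k,d,R,t=K(n); p=cv2.undistortPoints(np.array(uv,float).reshape(-1,1,2),k,d).reshape(-1,2)
    return -R.T@t, np.c_[p,np.ones(len(p))]@R
def onz(n,uv,z):
    c,r=ray(n,uv); z=np.broadcast_to(z,len(r)); return c+r*((z-c[2])/r[:,2])[:,None]
def proj(n,X):
    k,d,R,t=K(n); return cv2.projectPoints(np.array(X,float).reshape(-1,1,3),cv2.Rodrigues(R)[0],t,k,d)[0].reshape(-1,2)
def snap(n,name,box=None,s=1):
    im=grab_frame(n)[:,:,::-1]; cv2.imwrite(f"pics/{name}_raw.png",im)
    if box: im=im[box[1]:box[3],box[0]:box[2]]
    if s!=1: im=cv2.resize(im,None,fx=s,fy=s,interpolation=cv2.INTER_CUBIC)
    cv2.imwrite(f"pics/{name}.png",im)
E
python3 - <<'E'
from h import *
snap("scene","s0",s=1.4); snap("top","t0",s=1.4)
for n in("scene","top"):
    k,d,R,t=K(n); print(n,k[0,0],k[:2,2],d,-R.T@t,R[2])
print(state())
E
```

```text
scene 516.9113037762725 [284.61359041 217.25833203] [-0.01346985  0.          0.          0.          0.        ] [-0.0307947  -1.06956303  1.35582413] [ 0.35079025  0.59145058 -0.72603884]
top 455.2084213711719 [277.62200707 211.04560311] [-0.05377257  0.          0.          0.          0.        ] [ 0.30145916 -0.03513137  1.36065198] [ 0.21556768  0.01628911 -0.97635303]
{'time': 0.1, 'joint_pos': array([ 1.08399738e+00,  5.33282964e-02,  1.61421517e+00,  6.16344202e-06,
        1.47604005e+00, -1.19018811e-01]), 'joint_vel': array([-0.00075818, -0.00120954, -0.00300508, -0.00144739,  0.0011295 ,
        0.00102744]), 'joint_efforts': array([ 4.33421146e-04, -3.94904995e+01, -3.71362782e+01, -1.48501226e-04,
        3.90341738e-03, -1.83530801e-05]), 'tool_pos': array([0.22446537, 0.58271144, 0.25512778]), 'tool_rot': array([-2.99863173e-04,  1.82855625e-01,  9.83139273e-01, -9.49197544e-04]), 'contact_force': array([-0.27199251, -1.11265566,  0.32889677]), 'ft_torque': array([ 0.01198694, -0.01504461,  0.03778283]), 'grasp_force': 0.0, 'gripper_width': 1.0024460403624595}
```

View pics/s0.png

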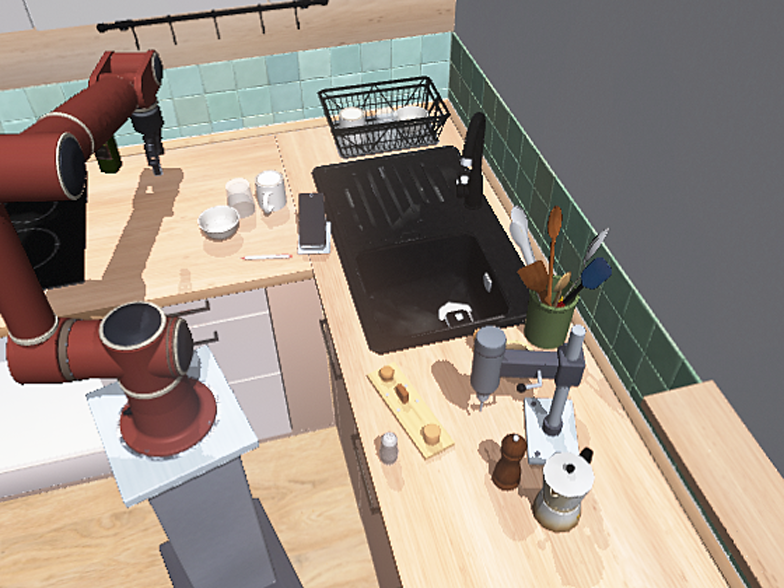

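View pics/t0.png

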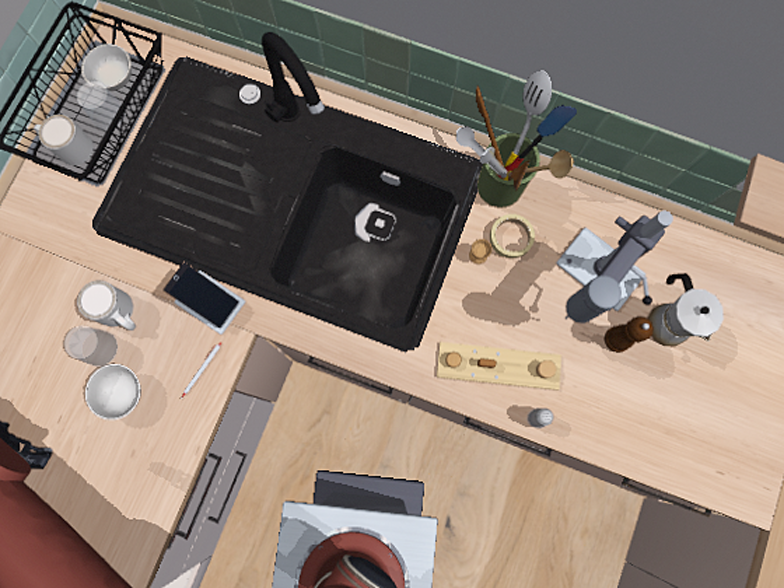

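```bash
python3 - <<'E'
import cv2,numpy as np
t=cv2.imread("pics/t0_raw.png");s=cv2.imread("pics/s0_raw.png")
z=lambda i,x0,y0,x1,y1,k:cv2.resize(i[y0:y1,x0:x1],None,fx=k,fy=k,interpolation=cv2.INTER_CUBIC)
cv2.imwrite("pics/c1.png",z(t,300,140,500,290,4))
cv2.imwrite("pics/c2.png",z(s,255,225,415,345,5))
cv2.imwrite("pics/c3.png",np.hstack([z(t,115,180,181,246,6),z(s,190,125,256,191,6)]))
E
```

```text
(no output)
```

View pics/c1.png

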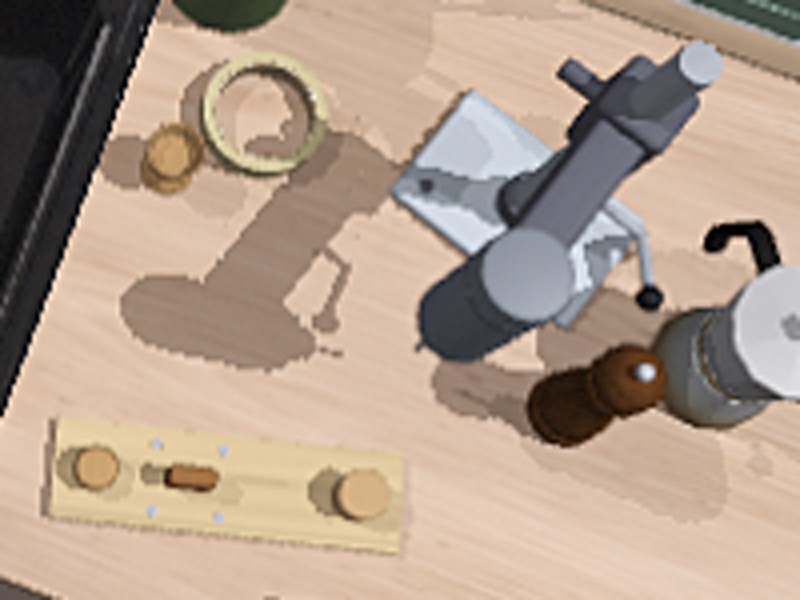

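View pics/c2.png

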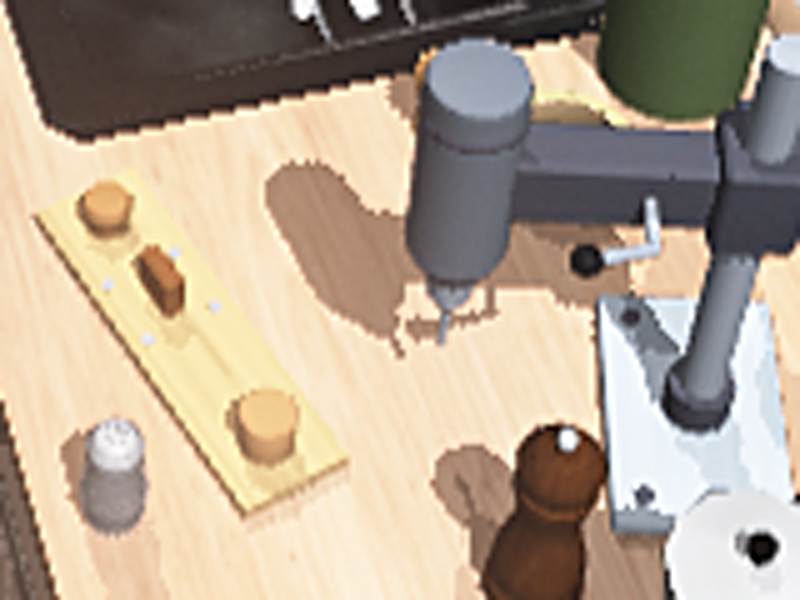

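View pics/c3.png

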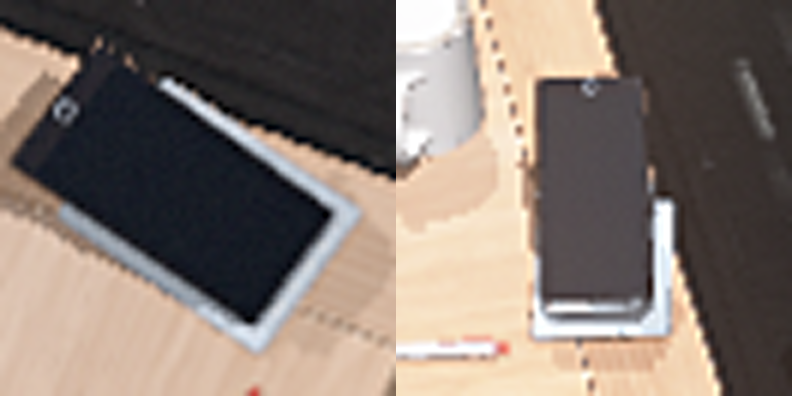

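```bash
cat >> h.py <<'E'
def u(p,x0,y0,k): p=np.array(p,float).reshape(-1,2); return (p+.5)/k-.5+[x0,y0]
def tri(a,b):
    (c1,r1),(c2,r2)=ray("top",a),ray("scene",b); r1=r1[0]/np.linalg.norm(r1[0]); r2=r2[0]/np.linalg.norm(r2[0])
    s=np.linalg.lstsq(np.c_[r1,-r2],c2-c1,rcond=None)[0]; A=c1+s[0]*r1;B=c2+s[1]*r2
    return (A+B)/2,np.linalg.norm(A-B)
E
python3 - <<'E'
from h import *
np.set_printoptions(precision=4,suppress=True)
T=lambda p:u(p,300,140,4); S=lambda p:u(p,255,225,5)
print("sled corners top",onz("top",T([(57,417),(405,454),(400,552),(50,515)]),.012))
print("sled corners scene",onz("scene",S([(35,215),(130,170),(348,462),(245,515)]),.012))
print("knob,grip,blank top",onz("top",T([(97,466),(193,477),(363,494)]),[.036,.045,.043]))
print("knob,grip,blank scene",onz("scene",S([(107,202),(163,273),(267,410)]),[.036,.045,.043]))
print("bit scene",onz("scene",S([(443,342)]),.064)); print("bit top?",onz("top",T([(418,349)]),.064))
print("base top",onz("top",T([(472,90),(393,190),(565,325)]),.014))
print("base scene",onz("scene",S([(600,297),(770,297),(615,520)]),.014))
P=lambda p:u(p,115,180,6); Q=lambda p:u(p,190,125,6)-[66,0]
print("lens",tri(P((66,110)),Q((590,87))))
print("cradle top",onz("top",P([(360,212),(258,350),(62,212),(162,85)]),.008))
print("cradle scene",onz("scene",Q([(535,335),(670,333),(668,200)]),.008))
print("phone corners",tri(P((12,162)),Q((537,78))),tri(P((100,42)),Q((643,78))),tri(P((250,325)),Q((542,300))),tri(P((335,212)),Q((655,300))))
print("tape,eggcup,shaker,mill",onz("top",T([(264,114),(172,150)]),[.025,.056]),onz("scene",S([(118,435),(567,440)]),[.09,.16]))
E
```

```text
sled corners top [[ 0.5108 -0.131   0.012 ]
 [ 0.5105 -0.3929  0.012 ]
 [ 0.4372 -0.3929  0.012 ]
 [ 0.4375 -0.1324  0.012 ]]
sled corners scene [[ 0.438  -0.1325  0.012 ]
 [ 0.5107 -0.1314  0.012 ]
 [ 0.5106 -0.394   0.012 ]
 [ 0.4373 -0.3937  0.012 ]]
knob,grip,blank top [[ 0.4743 -0.1616  0.036 ]
 [ 0.4724 -0.2308  0.045 ]
 [ 0.4732 -0.3555  0.043 ]]
knob,grip,blank scene [[ 0.4749 -0.1635  0.036 ]
 [ 0.4736 -0.2364  0.045 ]
 [ 0.4762 -0.3545  0.043 ]]
bit scene [[ 0.586  -0.3787  0.064 ]]
bit top? [[ 0.5802 -0.3849  0.064 ]]
base top [[ 0.8016 -0.4317  0.014 ]
 [ 0.7136 -0.3734  0.014 ]
 [ 0.6215 -0.5101  0.014 ]]
base scene [[ 0.7162 -0.3742  0.014 ]
 [ 0.8099 -0.4293  0.014 ]
 [ 0.6245 -0.5092  0.014 ]]
lens (array([0.5679, 0.4157, 0.12  ]), np.float64(0.001391849279392441))
cradle top [[0.5546 0.2978 0.008 ]
 [0.479  0.338  0.008 ]
 [0.5382 0.4492 0.008 ]
 [0.6095 0.4095 0.008 ]]
cradle scene [[0.4809 0.3367 0.008 ]
 [0.5565 0.2946 0.008 ]
 [0.6149 0.4134 0.008 ]]
phone corners (array([0.5396, 0.4343, 0.1258]), np.float64(0.0019878857251670588)) (array([0.6013, 0.4052, 0.1213]), np.float64(5.472536254150625e-05)) (array([0.4879, 0.3363, 0.035 ]), np.float64(0.0011530424241240724)) (array([0.5505, 0.304 , 0.0313]), np.float64(0.0033309420704076003))
tape,eggcup,shaker,mill [[ 0.7601 -0.2682  0.025 ]
 [ 0.7137 -0.1958  0.056 ]] [[ 0.3751 -0.3511  0.09  ]
 [ 0.5612 -0.5171  0.16  ]]
```

The top view shows the sled parallel to y: knob at c1 (97,466), grip block (193,477), blank (363,494). In the scene view the bit tip is at c2 (443,342), and the lens is at c3 (66,110) and (590,87). The measured sizes agree with the given ones, so I start moving.

{"fn": "move_arm", "kwargs": {"targets": [[[100, -0.04, -0.051, 0.008, 0], [100, -0.04, -0.051, 0.008, 0], [100, -0.04, -0.051, 0.008, 0], [100, -0.04, -0.051, 0.008, 0], [100, -0.04, -0.051, 0.008, 0]]]}}

```text
time: 0.52
tool_pos: [0.2815, 0.3954, 0.2313]
tool_rot: [-0.0, 0.182, 0.983, -0.0]
contact_force: [2.2, -0.0, -0.6]
gripper_width: 0.998
grasp_force: 0.0
```

{"fn": "move_arm", "kwargs": {"targets": [[[100, -0.04, -0.051, 0.008, 0], [100, -0.04, -0.051, 0.008, 0], [100, -0.04, -0.051, 0.008, 0], [100, -0.04, -0.051, 0.008, 0], [100, -0.04, -0.051, 0.008, 0]]]}}

```text
time: 0.93
tool_pos: [0.3384, 0.2096, 0.2077]
tool_rot: [0.0, 0.182, 0.983, -0.0]
contact_force: [1.4, 0.3, 0.4]
gripper_width: 1.0
grasp_force: 0.0
```

{"fn": "move_arm", "kwargs": {"targets": [[[100, -0.04, -0.051, 0.008, 0], [100, -0.04, -0.051, 0.008, 0], [100, -0.04, -0.051, 0.008, 0], [100, -0.04, -0.051, 0.008, 0], [100, -0.04, -0.051, 0.008, 0]]]}}

```text
time: 1.35
tool_pos: [0.3955, 0.0235, 0.1839]
tool_rot: [0.0, 0.183, 0.983, 0.0]
contact_force: [1.5, 0.3, -0.4]
gripper_width: 1.001
grasp_force: 0.0
```

{"fn": "move_arm", "kwargs": {"targets": [[[100, -0.04, -0.051, 0.008, 0], [100, -0.04, -0.051, 0.008, 0], [100, -0.04, -0.051, 0.008, 0], [100, -0.04, -0.051, 0.008, 0], [100, -0.04, -0.051, 0.008, 0]]]}}

```text
time: 1.77
tool_pos: [0.4524, -0.1625, 0.1596]
tool_rot: [-0.0, 0.183, 0.983, 0.0]
contact_force: [0.3, 0.3, 0.3]
gripper_width: 0.998
grasp_force: 0.0
```

{"fn": "move_arm", "kwargs": {"targets": [[[100, -0.04, -0.051, 0.008, 0], [100, -0.04, -0.051, 0.008, 0], [100, 0, 0, 0.006, 1], [100, 0, 0, 0.006, 1], [100, 0, 0, 0.006, 1]]]}}

```text
time: 2.18
tool_pos: [0.4749, -0.2355, 0.1388]
tool_rot: [-0.001, 0.338, 0.941, 0.0]
contact_force: [0.3, 0.3, 0.3]
gripper_width: 0.997
grasp_force: 0.0
```

{"fn": "move_arm", "kwargs": {"targets": [[[100, 0, 0, 0.006, 1], [100, 0, 0, 0.006, 1], [100, 0, 0, 0.006, 1], [100, 0, 0, 0.006, 1], [100, 0, 0, 0.006, 1]]]}}

```text
time: 2.6
tool_pos: [0.475, -0.2346, 0.1212]
tool_rot: [-0.0, 0.569, 0.822, -0.0]
contact_force: [0.9, 0.5, 0.1]
gripper_width: 0.996
grasp_force: 0.0
```

{"fn": "move_arm", "kwargs": {"targets": [[[100, 0, 0, 0.006, 1], [100, 0, 0, 0.006, 1], [100, 0, 0, 0.006, 1], [100, 0, 0, 0.006, 0.45], [100, 0, 0, 0, 0]]]}}

```text
time: 3.02
tool_pos: [0.4745, -0.2343, 0.1061]
tool_rot: [-0.001, 0.706, 0.708, -0.0]
contact_force: [0.2, 0.0, 0.5]
gripper_width: 1.001
grasp_force: 0.0
```

{"fn": "move_arm", "kwargs": {"targets": [[[100, 0, 0, 0.034, 0], [100, 0, 0, 0.034, 0], [100, 0, 0, 0.034, 0], [0, 0, 0, 0, 0], [0, 0, 0, 0, 0]]]}}

```text
time: 3.43
tool_pos: [0.4743, -0.2342, 0.0452]
tool_rot: [-0.002, 0.705, 0.709, -0.0]
contact_force: [-0.7, -0.1, -0.3]
gripper_width: 0.747
grasp_force: 0.0
```

{"fn": "move_arm", "kwargs": {"targets": [[[0, 0, 0, 0, 0], [0, 0, 0, 0, 0], [0, 0, 0, 0, 0], [0, 0, 0, 0, 0], [0, 0, 0, 0, 0]]]}}

```text
time: 3.85
tool_pos: [0.4758, -0.2355, 0.0479]
tool_rot: [0.001, 0.706, 0.709, -0.0]
contact_force: [-2.9, 0.5, 4.9]
gripper_width: 0.169
grasp_force: 61.5
```

{"fn": "move_arm", "kwargs": {"targets": [[[0, -0.001, 0.005, 0, 0], [0, -0.003, 0.013, 0, 0], [0, -0.004, 0.017, 0, 0], [0, -0.004, 0.017, 0, 0], [0, -0.004, 0.017, 0, 0]]]}}

```text
time: 4.27
tool_pos: [0.5151, -0.2443, 0.048]
tool_rot: [-0.003, 0.706, 0.708, -0.002]
contact_force: [-14.6, 3.2, 16.3]
gripper_width: 0.176
grasp_force: 62.9
```

{"fn": "move_arm", "kwargs": {"targets": [[[0, -0.004, 0.017, 0, 0], [0, -0.004, 0.017, 0, 0], [0, -0.004, 0.017, 0, 0], [0, -0.004, 0.017, 0, 0], [0, -0.004, 0.017, 0, 0]]]}}

```text
time: 4.68
tool_pos: [0.5663, -0.2561, 0.048]
tool_rot: [-0.003, 0.706, 0.708, -0.002]
contact_force: [-13.5, 2.2, 13.9]
gripper_width: 0.171
grasp_force: 62.7
```

{"fn": "move_arm", "kwargs": {"targets": [[[0, -0.003, 0.015, 0, 0], [0, -0.002, 0.008, 0, 0], [0, -0.001, 0.003, 0, 0], [0, 0, 0, 0, 0], [0, 0, 0, 0, 0]]]}}

```text
time: 5.1
tool_pos: [0.5825, -0.2597, 0.048]
tool_rot: [-0.002, 0.706, 0.708, -0.001]
contact_force: [-9.2, 2.5, 9.7]
gripper_width: 0.169
grasp_force: 62.2
```

```bash
python3 - <<'E'
from h import *
import cv2
snap("scene","s1"); snap("top","t1"); print(state()["tool_pos"])
t=cv2.imread("pics/t1_raw.png");s=cv2.imread("pics/s1_raw.png");s0=cv2.imread("pics/s0_raw.png")
z=lambda i,x0,y0,x1,y1,k:cv2.resize(i[y0:y1,x0:x1],None,fx=k,fy=k,interpolation=cv2.INTER_CUBIC)
cv2.imwrite("pics/c4.png",np.vstack([np.hstack([z(s,310,260,370,320,6),z(t,370,195,430,255,6)]),np.hstack([z(s0,325,270,365,310,6),z(s,270,230,350,270,6)])]))
E
```

```text
[ 0.58246464 -0.25965481  0.04795555]
```

View pics/c4.png

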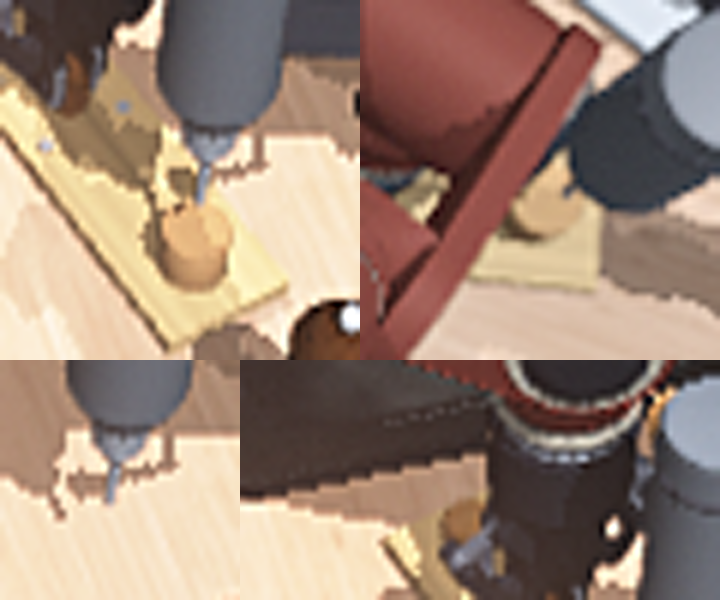

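```bash
python3 - <<'E'
from h import *
np.set_printoptions(precision=4,suppress=True)
print("blank scene",onz("scene",u([(197,230)],310,260,6),.043))
print("bit scene",onz("scene",u([(110,143),(113,140)],325,270,6),.064))
print("bit top",onz("top",u([(570-360,191)],370,195,6),.064), tri(u((210,191),370,195,6),u((110,143),325,270,6)))
print("sled corners",onz("scene",u([(287,287),(168,352)],310,260,6),.012))
print("sled right-bottom top",onz("top",u([(597-360,290)],370,195,6),.012))
# predicted outline of blank top in both views for candidate centre
for c in [(.582,-.3825),(.584,-.3815)]:
    a=np.linspace(0,2*np.pi,8,endpoint=False); X=np.c_[c[0]+.0185*np.cos(a),c[1]+.0185*np.sin(a),a*0+.043]
    print(((proj("scene",X)-[310,260]+.5)*6).round(),((proj("top",X)-[370,195]+.5)*6+[360,0]).round())
E
```

```text
blank scene [[ 0.5835 -0.3812  0.043 ]]
bit scene [[ 0.5844 -0.3795  0.064 ]
 [ 0.5867 -0.3788  0.064 ]]
bit top [[ 0.5817 -0.3862  0.064 ]] (array([ 0.5801, -0.384 ,  0.0724]), np.float64(0.0004638799471543403))
sled corners [[ 0.6177 -0.4172  0.012 ]
 [ 0.5431 -0.4182  0.012 ]]
sled right-bottom top [[ 0.5439 -0.4162  0.012 ]]
[[226. 218.]
 [203. 205.]
 [176. 208.]
 [161. 226.]
 [166. 249.]
 [190. 263.]
 [218. 260.]
 [233. 241.]] [[553. 161.]
 [526. 169.]
 [514. 194.]
 [524. 221.]
 [550. 235.]
 [576. 227.]
 [588. 202.]
 [579. 175.]]
[[228. 215.]
 [205. 201.]
 [178. 205.]
 [163. 223.]
 [169. 246.]
 [192. 260.]
 [220. 257.]
 [235. 238.]] [[551. 157.]
 [525. 165.]
 [512. 190.]
 [522. 217.]
 [548. 231.]
 [575. 223.]
 [587. 198.]
 [577. 171.]]
```

{"fn": "move_arm", "kwargs": {"targets": [[[60, 0, 0, 0, 0], [60, 0, 0, 0, 0], [60, 0, 0, 0, 0], [60, 0, 0, 0, 0], [60, 0, 0, -0.025, 0]]]}}

```text
time: 5.62
tool_pos: [0.5813, -0.2583, 0.0582]
tool_rot: [-0.003, 0.706, 0.709, -0.001]
contact_force: [-0.6, -0.1, -1.2]
gripper_width: 0.601
grasp_force: 0.0
```

{"fn": "move_arm", "kwargs": {"targets": [[[60, 0, 0, -0.05, 0], [80, 0, 0, -0.02, 0], [80, 0.04, 0, 0, 0], [80, 0.06, 0, 0, 0], [80, 0.021, 0, 0, 0]]]}}

```text
time: 6.03
tool_pos: [0.5836, -0.1844, 0.1047]
tool_rot: [0.0, 0.705, 0.709, 0.001]
contact_force: [0.3, 0.5, -0.7]
gripper_width: 0.8
grasp_force: 0.0
```

```bash
python3 - <<'E'
from h import *
import cv2
snap("scene","s2"); snap("top","t2"); print(state()["tool_pos"],state()["joint_pos"])
t=cv2.imread("pics/t2_raw.png");s=cv2.imread("pics/s2_raw.png")
z=lambda i,x0,y0,x1,y1,k:cv2.resize(i[y0:y1,x0:x1],None,fx=k,fy=k,interpolation=cv2.INTER_CUBIC)
cv2.imwrite("pics/c5.png",np.hstack([z(s,265,220,365,320,4),z(t,340,170,440,270,4)]))
E
```

```text
[ 0.58341278 -0.18507401  0.10397551] [-4.28785427e-01  1.60250282e-01  1.76319547e+00  1.84126751e-04
  1.21739157e+00 -4.35819459e-01]
```

View pics/c5.png

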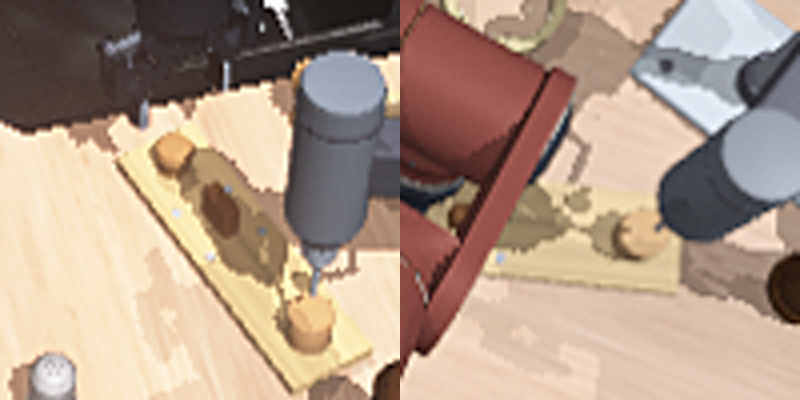

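```bash
python3 - <<'E'
from h import *
np.set_printoptions(precision=4,suppress=True)
print("knob,blank scene",onz("scene",u([(173,149),(309,314)],265,220,4),[.036,.043]))
print("blank top",onz("top",u([(240,233)],340,170,4),.043))
print("bit scene/top",onz("scene",u([(314,293)],265,220,4),.064),onz("top",u([(258,229)],340,170,4),.064))
print("corners",onz("scene",u([(370,352),(294,392),(118,165)],265,220,4),.012),onz("top",u([(280,293)],340,170,4),.012))
E
```

```text
knob,blank scene [[ 0.5818 -0.1871  0.036 ]
 [ 0.5817 -0.381   0.043 ]]
blank top [[ 0.5803 -0.3773  0.043 ]]
bit scene/top [[ 0.5861 -0.3782  0.064 ]] [[ 0.5802 -0.3849  0.064 ]]
corners [[ 0.6165 -0.4173  0.012 ]
 [ 0.5457 -0.4173  0.012 ]
 [ 0.5445 -0.1624  0.012 ]] [[ 0.5442 -0.4178  0.012 ]]
```

{"fn": "move_arm", "kwargs": {"targets": [[[80, -0.003, -0.003, 0.034, 0], [80, 0, 0, 0.034, 0], [80, 0, 0, 0.034, 0], [80, 0, 0, 0, 0], [0, 0, 0, 0, 0]]]}}

```text
time: 6.55
tool_pos: [0.5806, -0.1892, 0.0411]
tool_rot: [-0.001, 0.706, 0.708, -0.001]
contact_force: [-0.3, -0.0, 0.4]
gripper_width: 0.676
grasp_force: 0.0
```

{"fn": "move_arm", "kwargs": {"targets": [[[0, 0, 0, 0, 0], [0, 0, 0, 0, 0], [0, 0, 0, 0, 0], [0, 0, 0, 0, 0], [0, 0, 0, -0.005, 0]]]}}

```text
time: 6.97
tool_pos: [0.5818, -0.1891, 0.046]
tool_rot: [0.001, 0.706, 0.708, 0.0]
contact_force: [-0.3, -0.8, -1.3]
gripper_width: 0.348
grasp_force: 59.3
```

{"fn": "move_arm", "kwargs": {"targets": [[[0, 0, 0, -0.01, 0], [0, 0, 0, -0.03, 0], [0, 0, 0, -0.05, 0], [0, 0, 0, -0.06, 0], [0, 0, 0, -0.06, 0]]]}}

```text
time: 7.38
tool_pos: [0.5803, -0.1882, 0.1715]
tool_rot: [-0.001, 0.706, 0.709, -0.0]
contact_force: [0.4, -0.6, 0.4]
gripper_width: 0.35
grasp_force: 59.4
```

```bash
python3 - <<'E'
from h import *
print(state()["joint_pos"].round(3))
snap("scene","s3",(230,180,390,320),4)
E
```

```text
[-0.436  0.085  1.724  0.     1.336 -0.44 ]
```

View pics/s3.png

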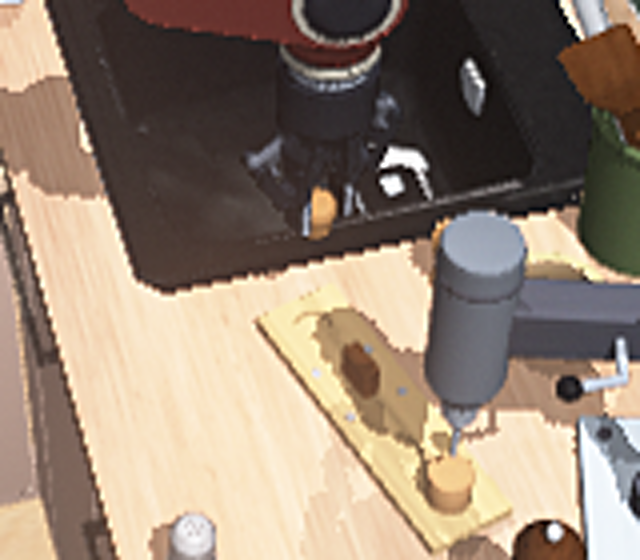

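The knob is held upright at about (320,205) in the crop. The sled and the blank, at (450,470), lie still under the bit. I carry the knob to the phone side, at an azimuth of about 62°, well above everything.

{"fn": "move_arm", "kwargs": {"targets": [[[0, 0.03, -0.015, -0.03, 0], [0, 0.055, -0.027, -0.012, 0], [0, 0.057, -0.027, -0.012, 0], [0, 0.057, -0.027, -0.012, 0], [0, 0.057, -0.027, -0.012, 0]]]}}

```text
time: 7.85
tool_pos: [0.5057, -0.0342, 0.2181]
tool_rot: [-0.0, 0.706, 0.708, 0.0]
contact_force: [0.5, 0.9, 0.3]
gripper_width: 0.351
grasp_force: 59.4
```

{"fn": "move_arm", "kwargs": {"targets": [[[0, 0.057, -0.027, -0.012, 0], [0, 0.057, -0.027, -0.012, 0], [0, 0.057, -0.027, -0.012, 0], [0, 0.057, -0.027, -0.012, 0], [0, 0.057, -0.027, -0.012, 0]]]}}

```text
time: 8.27
tool_pos: [0.4238, 0.1366, 0.2542]
tool_rot: [0.0, 0.706, 0.708, 0.0]
contact_force: [1.8, 0.4, -0.3]
gripper_width: 0.349
grasp_force: 59.4
```

{"fn": "move_arm", "kwargs": {"targets": [[[0, 0.057, -0.027, -0.012, 0], [0, 0.057, -0.027, -0.012, 0], [0, 0.057, -0.027, -0.012, 0], [0, 0.057, -0.027, -0.012, 0], [0, 0.057, -0.027, -0.012, 0]]]}}

```text
time: 8.68
tool_pos: [0.342, 0.3072, 0.2903]
tool_rot: [0.0, 0.706, 0.709, 0.0]
contact_force: [1.0, -0.6, -1.0]
gripper_width: 0.348
grasp_force: 59.4
```

{"fn": "move_arm", "kwargs": {"targets": [[[0, 0.057, -0.027, -0.012, 0], [0, 0.057, -0.027, -0.012, 0], [0, 0.057, -0.027, -0.012, 0], [0, 0.057, -0.027, -0.012, 0], [0, 0.04, -0.02, 0, 0]]]}}

```text
time: 9.1
tool_pos: [0.2644, 0.469, 0.3204]
tool_rot: [-0.001, 0.705, 0.709, 0.001]
contact_force: [0.3, -0.7, 0.9]
gripper_width: 0.346
grasp_force: 59.4
```

```bash
python3 - <<'E'
from h import *
s=state();print(s["joint_pos"].round(3),s["tool_pos"])
E
```

```text
[ 9.190e-01 -1.870e-01  1.736e+00  1.000e-03  1.590e+00  9.130e-01] [0.2644442  0.46897745 0.3204087 ]
```

{"fn": "move_arm", "kwargs": {"targets": [[[0, 0.018, -0.043, -0.04, 0], [0, 0.018, -0.043, -0.04, 0], [0, 0.018, -0.043, -0.04, 0], [0, 0, 0, -0.065, 0], [0, 0, 0, -0.065, 0]]]}}

```text
time: 9.52
tool_pos: [0.1866, 0.4984, 0.4687]
tool_rot: [0.0, 0.705, 0.71, -0.002]
contact_force: [0.8, 1.8, 0.3]
gripper_width: 0.352
grasp_force: 59.5
```

{"fn": "move_arm", "kwargs": {"targets": [[[0, 0, 0, -0.065, 0], [0, 0, 0, -0.065, 0], [0, 0, 0, -0.065, 0], [0, 0, 0, -0.065, 0], [0, 0, 0, -0.065, 0]]]}}

```text
time: 9.93
tool_pos: [0.1881, 0.4979, 0.6656]
tool_rot: [-0.0, 0.706, 0.709, -0.0]
contact_force: [1.0, 0.7, -0.2]
gripper_width: 0.348
grasp_force: 59.5
```

```bash
python3 - <<'E'
from h import *
s=state();print(s["joint_pos"].round(4),s["tool_pos"])
E
```

```text
[ 1.0696e+00 -8.0500e-02  1.0662e+00  1.0000e-04  2.1558e+00  1.0653e+00] [0.18814458 0.49788362 0.6655582 ]
```

{"fn": "move_arm", "kwargs": {"targets": [[[0, 0, 0, -0.065, 0], [0, 0, 0, -0.065, 0], [0, 0, 0, -0.065, 0], [0, 0, 0, -0.065, 0], [0, 0, 0, -0.065, 0]]]}}

```text
time: 10.35
tool_pos: [0.1877, 0.4971, 0.8531]
tool_rot: [-0.001, 0.706, 0.709, 0.002]
contact_force: [0.7, 0.2, 1.9]
gripper_width: 0.348
grasp_force: 59.5
```

```bash
python3 - <<'E'
from h import *
s=state();print(s["joint_pos"].round(4),s["tool_pos"],s["tool_rot"])
E
```

```text
[1.0695e+00 2.6400e-01 3.1540e-01 1.0000e-04 2.5588e+00 1.0653e+00] [0.18773941 0.49707949 0.8530763 ] [-5.01155799e-04  7.05577113e-01  7.08631182e-01  1.59203288e-03]
```

{"fn": "move_arm", "kwargs": {"targets": [[[0, 0, 0, -0.05, 0], [0, 0, 0, -0.05, 0], [0, 0, 0, -0.05, 0]]]}}

```text
time: 10.6
tool_pos: [0.1825, 0.4818, 0.8862]
tool_rot: [-0.007, 0.705, 0.708, 0.021]
contact_force: [0.3, 0.3, -0.2]
gripper_width: 0.35
grasp_force: 59.8
```

```bash
python3 - <<'E'
from h import *
s=state();print(s["joint_pos"].round(4),s["tool_pos"],s["tool_rot"])
E
```

```text
[1.0631 0.3168 0.1619 0.0043 2.6195 1.0628] [0.18250477 0.48182484 0.88616808] [-0.00694978  0.70549074  0.7083861   0.02058289]
```

{"fn": "move_arm", "kwargs": {"targets": [[[0, 0, 0, -0.06, 0], [0, 0, 0, -0.06, 0], [0, 0, 0, -0.06, 0], [0, 0, 0, -0.06, 0], [0, 0, 0, -0.06, 0]]]}}

```text
time: 11.02
tool_pos: [0.16, 0.4284, 0.9346]
tool_rot: [-0.024, 0.704, 0.706, 0.073]
contact_force: [0.2, 0.2, -0.6]
gripper_width: 0.347
grasp_force: 59.8
```

```bash
cat >> h.py <<'E'
from scipy.spatial.transform import Rotation as Rot
LZ=np.array([-.299,-.569,.766]); LENS=np.array([.568,.416,.12])
def rep():
    s=state(); R=Rot.from_quat(np.roll(s["tool_rot"],-1)).as_matrix(); z=R[:,2]
    print("t",s["time"],"q",s["joint_pos"].round(3),"p",s["tool_pos"].round(4)); print(R.round(3))
    print("tilt",np.degrees(np.arccos(-z[2])).round(1),"az",np.degrees(np.arctan2(z[1],z[0])).round(1),"err to lens deg",np.degrees(np.arccos(-z@LZ)).round(1))
    return s,R
E
python3 -c "
from h import *
rep()"
```

```text
t 11.0167 q [1.045 0.243 0.126 0.019 2.619 1.058] p [0.16   0.4284 0.9346]
[[-0.009  0.998  0.068]
 [ 0.991 -0.001  0.137]
 [ 0.137  0.069 -0.988]]
tilt 8.8 az 63.4 err to lens deg 31.2
```

{"fn": "move_arm", "kwargs": {"targets": [[[0, -0.02, -0.01, -0.065, 0], [0, -0.02, -0.01, -0.065, 0], [0, -0.02, -0.01, -0.065, 0], [0, -0.02, -0.01, -0.065, 0], [0, -0.02, -0.01, -0.065, 0]]]}}

```text
time: 11.43
tool_pos: [0.1076, 0.3209, 0.9828]
tool_rot: [-0.039, 0.7, 0.702, 0.124]
contact_force: [0.2, -0.9, 0.6]
gripper_width: 0.347
grasp_force: 59.8
```

```bash
python3 -c "
from h import *
rep()"
```

```text
t 11.4333 q [1.009 0.031 0.23  0.044 2.619 1.046] p [0.1076 0.3209 0.9828]
[[-0.018  0.993  0.119]
 [ 0.973 -0.01   0.23 ]
 [ 0.229  0.12  -0.966]]
tilt 15.0 az 62.7 err to lens deg 25.0
```

{"fn": "move_arm", "kwargs": {"targets": [[[0, 0, 0, -0.069, 0], [0, 0, 0, -0.069, 0], [0, 0, 0, -0.069, 0], [0, 0, 0, -0.069, 0], [0, 0, 0, -0.069, 0]]]}}

```text
time: 11.85
tool_pos: [0.078, 0.2673, 1.0199]
tool_rot: [-0.056, 0.693, 0.695, 0.184]
contact_force: [-0.1, 0.2, 0.9]
gripper_width: 0.348
grasp_force: 59.8
```

```bash
python3 -c "
from h import *
rep()"
```

```text
t 11.85 q [ 0.981 -0.018  0.154  0.075  2.619  1.051] p [0.078  0.2673 1.0199]
[[-0.034  0.984  0.178]
 [ 0.943 -0.028  0.333]
 [ 0.332  0.179 -0.926]]
tilt 22.2 az 61.9 err to lens deg 17.8
```

{"fn": "move_arm", "kwargs": {"targets": [[[0, 0, 0, -0.069, 0], [0, 0, 0, -0.069, 0], [0, 0, 0, -0.069, 0], [0, 0, 0, -0.069, 0], [0, 0, 0, -0.069, 0]]]}}

```text
time: 12.27
tool_pos: [0.0328, 0.2021, 1.0489]
tool_rot: [-0.069, 0.684, 0.684, 0.242]
contact_force: [-0.4, 0.3, 0.5]
gripper_width: 0.344
grasp_force: 59.8
```

```bash
python3 -c "
from h import *
rep()"
```

```text
t 12.2667 q [ 0.996 -0.094  0.108  0.065  2.619  1.06 ] p [0.0328 0.2021 1.0489]
[[-0.054  0.97   0.238]
 [ 0.903 -0.054  0.426]
 [ 0.426  0.237 -0.873]]
tilt 29.2 az 60.9 err to lens deg 10.9
```

{"fn": "move_arm", "kwargs": {"targets": [[[0, 0, 0, -0.069, 0], [0, 0, 0, -0.069, 0], [0, 0, 0, -0.069, 0], [0, 0, 0, -0.069, 0], [0, 0, 0, -0.069, 0]]]}}

```text
time: 12.68
tool_pos: [-0.0073, 0.1194, 1.0636]
tool_rot: [-0.081, 0.676, 0.679, 0.275]
contact_force: [-1.5, -0.9, -0.6]
gripper_width: 0.347
grasp_force: 59.8
```

```bash
python3 -c "
from h import *
rep()"
```

```text
t 12.6833 q [ 1.605 -0.126  0.055 -0.593  2.62   0.996] p [-0.0073  0.1194  1.0636]
[[-0.073  0.962  0.263]
 [ 0.873 -0.066  0.483]
 [ 0.482  0.265 -0.835]]
tilt 33.3 az 61.4 err to lens deg 6.7
```

{"fn": "move_arm", "kwargs": {"targets": [[[0, 0.025, 0.013, 0.055, 0], [0, 0.025, 0.013, 0.055, 0], [0, 0.025, 0.013, 0.055, 0], [0, 0.025, 0.013, 0.055, 0], [0, 0.025, 0.013, 0.055, 0]]]}}

```text
time: 13.1
tool_pos: [0.038, 0.2101, 1.011]
tool_rot: [-0.069, 0.675, 0.678, 0.284]
contact_force: [0.4, 0.6, 0.6]
gripper_width: 0.346
grasp_force: 59.8
```

{"fn": "move_arm", "kwargs": {"targets": [[[0, 0.025, 0.013, 0.055, 0], [0, 0.025, 0.013, 0.055, 0]]]}}

```text
time: 13.27
tool_pos: [0.0701, 0.2686, 0.9733]
tool_rot: [-0.068, 0.674, 0.679, 0.282]
contact_force: [-0.1, -0.2, 0.4]
gripper_width: 0.347
grasp_force: 59.8
```

```bash
python3 -c "
from h import *
s,R=rep(); z=R[:,2]; T=LENS+.155*LZ-.038*z; d=T-s['tool_pos']; print(T,d,R.T@d/.6,np.linalg.norm(d)/.039)"
```

```text
t 13.2667 q [ 1.065 -0.369  0.687 -0.027  2.236  1.035] p [0.0701 0.2686 0.9733]
[[-0.081  0.954  0.287]
 [ 0.878 -0.068  0.475]
 [ 0.473  0.29  -0.832]]
tilt 33.7 az 58.8 err to lens deg 6.7
[0.5107436  0.30977125 0.27034843] [ 0.44066246  0.04118298 -0.70296719] [-0.55285361  0.35614433  1.21831783] 21.299688708713717
```

{"fn": "move_arm", "kwargs": {"targets": [[[0, -0.025, 0.016, 0.055, 0], [0, -0.025, 0.016, 0.055, 0], [0, -0.025, 0.016, 0.055, 0], [0, -0.025, 0.016, 0.055, 0], [0, -0.025, 0.016, 0.055, 0]]]}}

```text
time: 13.68
tool_pos: [0.1692, 0.2772, 0.8137]
tool_rot: [-0.068, 0.674, 0.679, 0.281]
contact_force: [0.2, 0.5, 0.3]
gripper_width: 0.351
grasp_force: 59.8
```

{"fn": "move_arm", "kwargs": {"targets": [[[0, -0.025, 0.016, 0.055, 0], [0, -0.025, 0.016, 0.055, 0], [0, -0.025, 0.016, 0.055, 0], [0, -0.025, 0.016, 0.055, 0], [0, -0.025, 0.016, 0.055, 0]]]}}

```text
time: 14.1
tool_pos: [0.2685, 0.2865, 0.6547]
tool_rot: [-0.068, 0.674, 0.679, 0.281]
contact_force: [-0.5, 0.3, -0.0]
gripper_width: 0.347
grasp_force: 59.8
```

{"fn": "move_arm", "kwargs": {"targets": [[[0, -0.025, 0.016, 0.055, 0], [0, -0.025, 0.016, 0.055, 0], [0, -0.025, 0.016, 0.055, 0], [0, -0.025, 0.016, 0.055, 0], [0, -0.025, 0.016, 0.055, 0]]]}}

```text
time: 14.52
tool_pos: [0.3675, 0.2958, 0.4958]
tool_rot: [-0.068, 0.674, 0.68, 0.281]
contact_force: [0.8, 0.5, -0.0]
gripper_width: 0.348
grasp_force: 59.8
```

```bash
python3 -c "
from h import *
s,R=rep(); z=R[:,2]; T=LENS+.155*LZ-.038*z; d=T-s['tool_pos']; print(T,d,R.T@d/.6,np.linalg.norm(d)/.039)"
```

```text
t 14.5167 q [ 0.319 -0.677  1.868  0.369  1.489  0.368] p [0.3675 0.2958 0.4958]
[[-0.082  0.955  0.287]
 [ 0.878 -0.067  0.474]
 [ 0.471  0.29  -0.833]]
tilt 33.6 az 58.8 err to lens deg 6.7
[0.51076348 0.3098093  0.27037695] [ 0.14326749  0.0139869  -0.22540135] [-0.17609081  0.11724658  0.39234082] 6.857571299780959
```

{"fn": "move_arm", "kwargs": {"targets": [[[0, -0.025, 0.017, 0.056, 0], [0, -0.025, 0.017, 0.056, 0], [0, -0.025, 0.017, 0.056, 0], [0, -0.025, 0.017, 0.056, 0], [0, -0.025, 0.017, 0.056, 0]]]}}

```text
time: 14.93
tool_pos: [0.4704, 0.3063, 0.3353]
tool_rot: [-0.068, 0.674, 0.68, 0.281]
contact_force: [0.8, 0.2, -0.1]
gripper_width: 0.351
grasp_force: 59.8
```

{"fn": "move_arm", "kwargs": {"targets": [[[0, -0.025, 0.016, 0.056, 0], [0, -0.017, 0.01, 0.037, 0], [0, -0.009, 0.006, 0.019, 0], [0, 0, 0, 0, 0], [0, 0, 0, 0, 0]]]}}

```text
time: 15.35
tool_pos: [0.5096, 0.31, 0.2712]
tool_rot: [-0.069, 0.674, 0.68, 0.28]
contact_force: [0.3, -0.3, 1.0]
gripper_width: 0.351
grasp_force: 59.8
```

```bash
python3 - <<'E'
from h import *
s,R=rep(); z=R[:,2]; T=LENS+.155*LZ-.038*z; print((T-s['tool_pos']).round(4), np.abs(s["joint_vel"]).max())
snap("scene","s4"); snap("top","t4")
t=cv2.imread("pics/t4_raw.png");q=cv2.imread("pics/s4_raw.png")
z=lambda i,x0,y0,x1,y1,k:cv2.resize(i[y0:y1,x0:x1],None,fx=k,fy=k,interpolation=cv2.INTER_CUBIC)
cv2.imwrite("pics/c6.png",np.vstack([np.hstack([z(q,170,90,270,190,4),z(t,110,170,210,270,4)]),np.hstack([z(q,260,220,360,270,4)*0+z(q,270,265,370,315,4),z(t,340,200,440,250,4)])]))
F=s["tool_pos"]+.038*R[:,2]; H=s["tool_pos"]+.007*R[:,2]
for n in("scene","top"): print(n,proj(n,[F,H,LENS,LENS+.155*LZ]).round(1).tolist())
E
```

```text
t 15.35 q [ 0.253 -0.297  1.978  0.458  1.067  0.101] p [0.5096 0.31   0.2712]
[[-0.081  0.955  0.284]
 [ 0.878 -0.067  0.473]
 [ 0.471  0.288 -0.834]]
tilt 33.5 az 59.0 err to lens deg 6.8
[ 0.0013 -0.0002 -0.0008] 0.036905449056238736
scene [[217.5, 129.7], [216.4, 126.7], [221.7, 139.1], [217.9, 129.8]]
top [[141.3, 207.8], [143.5, 209.5], [125.6, 197.6], [141.5, 207.4]]
```

View pics/c6.png

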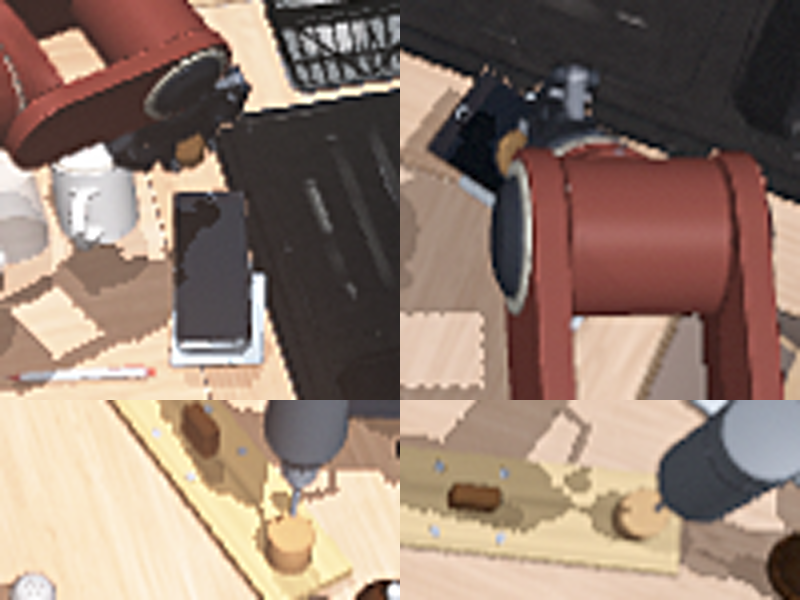

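```bash
python3 - <<'E'
from h import *
t=cv2.imread("pics/t2_raw.png");t4=cv2.imread("pics/t4_raw.png");q=cv2.imread("pics/s4_raw.png")
k=8
def pan(im,n,x0,y0):
    o=cv2.resize(im[y0:y0+48,x0:x0+48],None,fx=k,fy=k,interpolation=cv2.INTER_CUBIC)
    P=lambda X:np.round((proj(n,X)-[x0,y0]+.5)*k-.5).astype(int)
    a=np.linspace(0,2*np.pi,60)
    for (z,r) in((.043,.0185),(.109,.014)):
        c=(.582,-.382); cv2.polylines(o,[P(np.c_[c[0]+r*np.cos(a),c[1]+r*np.sin(a),a*0+z])],True,(0,255,0) if z<.1 else (255,0,255),1)
    l=P([(.582,-.3825,.064),(.582,-.3825,.109)]); cv2.line(o,tuple(map(int,l[0])),tuple(map(int,l[1])),(0,0,255),1)
    s=P([(.5435,-.417,.012),(.6185,-.417,.012),(.6185,-.30,.012),(.5435,-.30,.012)]); cv2.polylines(o,[s],True,(255,255,0),1)
    return o
cv2.imwrite("pics/c7.png",np.hstack([pan(q,"scene",320,270),pan(t4,"top",375,200)]))
E
```

```text
(no output)
```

View pics/c7.png

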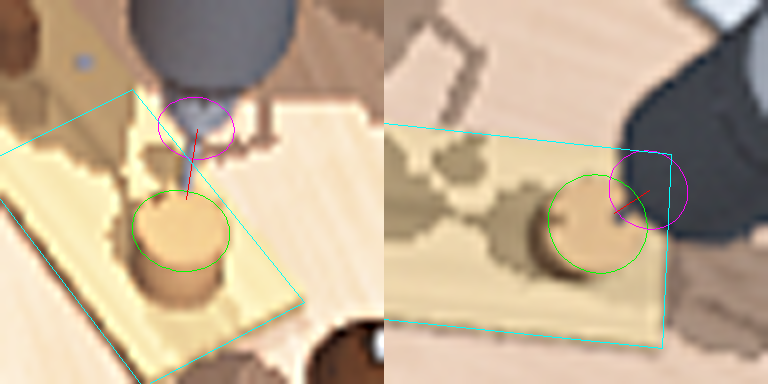

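```bash
python3 -c "
from h import *
print(job.job_done())"
```

```text
the job is handed in; nothing more can be done
None
```

I handed the job in at 15.4 s (limit 48 s), but the hand-in returned no verdict. By my image measurements, the blank rests in its nest about 2 mm from straight below the bit (limit 6 mm). The knob is held still about 15 cm out on the lens axis, foot toward the lens, about 7° off square (limit about 14°).

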